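Put the glaze jar mill into its green speed

ROBOT

A 6-joint arm with a two-finger parallel gripper is mounted at the origin on the work surface. World frame = base frame: x ahead of the robot, y to its left, z up, the work surface at z = 0. Lengths are in mm, angles in rad, forces in N, time in s.
With the tool pointing down it reaches from about 300 to 775 mm from the base axis. Payload 14.6 kg.
Tool frame: the origin (TCP) lies between the finger pads; the fingertips stand 8 mm ahead of it and the grasp point (between the pads) lies 11 mm behind it; z points along the fingers, y is the direction in which the jaws open and shut (so a half turn about z gives the same grasp; the last joint's range is limited). The gripper opens to 94 mm and grips with 3 to 60 N. Pads are 16 mm wide; open, the fingers measure 119 mm over their backs; the gripper's body (75 mm by 177 mm) begins 78 mm behind the grasp point.
Start: joints at [1.052, 0.3, 1.521, -0, 1.321, -0.067], TCP at [240.118, 494.806, 213.446] pointing down, gripper open.
Joint ranges: [-3.03, 3.03], [-0.79, 2.21], [0.23, 2.52], [-1.04, 4.18], [0, 3.07], [-2.55, 2.55]. Speed limits (rad/s): [2.22, 2.22, 2.57, 3.14, 3.14, 3.14].

INTERFACE

Orientations are given as [roll, pitch, yaw] about the fixed x, y, z axes, in that order (R = Rz(yaw) Ry(pitch) Rx(roll)).
In Python, from cell import manip gives the robot as it stands. The module is installed in compiled form; this text tells all that it offers.
- The arm moves only by the tool send_rows, never from a script. Its argument "series" is a list that holds one entry, the list of rows, each a list of 5 numbers: the opening, from 0 (shut) to 1 (fully open), then the shift along the tool's x, y, z in mm, then the turn about the tool's z in degrees. In form: [[[gripper, dx, dy, dz, roll], ...]]. A call has 1 to 10 rows; each row is the pose to reach, as a shift and turn from the pose commanded when the call began, along the tool's axes at that moment; what a row does not reach only later rows make up. A row lasts 1/10 s, in which the tool goes at most 50 mm and 8.59 degrees, less where a joint would pass 70% of its speed; a pose out of reach is approached as far as the arm can. A call with a gripper value outside its range is refused whole. The fingers move at their own pace and stop on an object; "newtons" is the grip in N (left out, the last holds). Time passes only in rows, so rows that repeat a pose let the fingers close. It gives the time, the measured TCP pose, the force and the opening at its end, in the units of the state.
- manip.read_state(): the state, without advancing time (a new reading comes with each control period).
- manip.camera(name): name is "side" or "top"; returns a dict with "img" (480x640x3 uint8, red, green, blue), "vfov" (degrees; the focal length in pixels is half the picture's height over the tangent of half this angle, whatever the lens; pixels are square), "cx", "cy" (the principal point, pixels), "pose" (4x4, takes a point from camera to world coordinates). Camera axes: x right, y down, z forward; pixel columns grow to the right and rows downward; lengths in mm; the calibration is good to about 2 mm. A picture is of the moment at which its call begins. There is no depth.
- manip.sign_off(): hands the job in, once; it reports no verdict.
Trained networks look in a picture, given as the dict that the camera call returned (one of the last four; its "shot" number tells which), for a name from the list of things; names that differ only in an ending like _2 or _b are one class to them, and where a whole thing is asked for, a point or a joint stands for the part that bears it (a point fixed in the world has none). Each returns a list of dicts, best first, with "conf" (0 to 1); they miss things now and then, are a little off and sometimes report something else, mostly with a low value. They report only what shows in the picture. A call takes as long as a camera call.
- manip.find_in(target, picture): "rect" ([left, top, width, height] in pixels, round what is visible of it).
- manip.silhouettes(target, picture): "pixels" (480x640 bool, what is visible of it) and "rect" ([left, top, width, height] in pixels, round what is visible of it).
The state is a dict: "clock": time; "joints": joint angles; "qd": joint speeds; "effort": joint torques, N m; "eef_pos": TCP position; "eef_rot": TCP orientation; "wrist_force": force on the tool from outside, world axes, zero at the start; "moment": the same for the moment, N m; "finger_gap": finger opening in mm.
Only numpy, scipy, OpenCV 4.12 (cv2) and the standard library are available. Lean on these libraries where they do the work, as an engineer would, in place of code of your own. Each camera call takes 0.05 s, during which the arm holds its last target. There are 200 camera calls.

TASK

Change the jar mill to its green speed: with the fingertips or the outside of the fingers, push the black-knobbed gear lever out of the left-hand leg of its gate, along the neutral channel and fully home into the slot marked by the green plate, without running it into any other coloured slot on the way. Only push the lever, do not take its knob between the fingers; leave everything else on the bench and on the mill where it is, and take the hand away when the lever is home.

Things in the scene. Friction and masses are not known exactly. Their poses are not given: they have to be found in the camera images.
- jar_mill: blue bench jar mill that grinds glaze, fixed to the table. Origin on the table under the centre of the gear gate; x axis away from the robot at yaw 0, y left, z up. Its gear head is 240 mm square (x, y +-120 mm) with the deck at z 113 mm; two rubber rollers run off from it to y = -520 mm, under 135 mm high. Nothing of the gear head but the lever rises above z 150 mm.
- gate_centre (a point): centre of the steel gate plate, 128 (x) by 108 mm (y), top at z 121 mm; axes as the mill's. Three straight legs (slots) run along x at y = +30 (left-hand), 0 (middle) and -30 mm (right-hand), 17 mm wide, to x = +-35 mm; at x = 0 the 17 mm wide neutral channel along y joins them. So each leg has a near (-x) and a far (+x) slot. The tongues between the legs have round ends.
- lever_knob (a point): centre of the gear lever's black ball knob, 34 mm across, on a 12 mm steel shaft that stays within the slots. The lever tilts about a pivot 155 mm below, at (0, 0, 37 mm) in the mill's frame: with f = gear_shift and c = gear_cross the knob is at x = 155 sin f, y = 155 cos f sin c, z = 37 + 155 cos f cos c (mm): 192 mm over the table upright, 175 mm in a corner slot.
- gear_shift (a joint): lean of the lever along the legs, rad: 0 in the neutral channel, +0.314 at the stop of a far slot, -0.314 at the stop of a near slot (knob 48 mm from neutral). No spring: friction holds it where it is left; about 3 N at the knob moves it. The lever crosses between legs while this is within about 0.03 of 0.
- gear_cross (a joint): lean of the lever across the legs, rad: +0.359 in the left-hand leg (knob 54 mm left), 0 in the middle leg, -0.359 in the right-hand leg, with about 0.03 of play in each. Friction holds it; about 3 N at the knob moves it. The lever starts somewhere along the left-hand leg.
- stop_button (a point): top of the red stop button on a yellow box on the deck, 32 mm high, at (90, -90) mm in the mill's frame
- mill_jar (a point): centre of the white porcelain jar lying on the rollers, 130 mm across and 190 mm long along the mill's y, its top 236 mm over the table; fixed
- plate_green: green marking plate, 22 mm (x) by 24 mm (y), 2.5 mm thick, fixed on the gate at the outer end of its slot; origin at the centre of its underside. In the mill's frame it is at x = +49 (far slot) or -49 mm (near), y = 0 (middle leg) or -30 mm (right-hand leg). Green, yellow, blue and white share these four places in any order; the left-hand leg has black plates.
- plate_yellow: yellow marking plate, same size, at another of the four places: not wanted
- plate_blue: blue marking plate, same size, at another of the four places: not wanted
- plate_white: white marking plate, same size, at another of the four places: not wanted
- teal_tumbler: loose teal plastic tumbler, 68 mm wide, 100 mm high, on the table to the left of the gear head; origin at the centre of its underside; leave it
- test_tile: loose white glaze test tile, 40 x 50 x 7 mm, half glazed brown, lying on the mill's deck at the far left corner; origin at the centre of its underside; leave it
- orange_bowl: loose orange plastic bowl, 170 mm wide, 70 mm high, in front of the mill's rollers; leave it
- glaze_tub: loose white tub of glaze, 110 mm wide, 130 mm high, on the table at the near left; leave it
- clay_cup: unfired clay cup, 84 mm wide, 95 mm high, standing on a red banding wheel 180 mm wide and 89 mm high; its rim is 185 mm over the table; leave it
- glaze_brush: loose brush lying on the table at the left; leave it

How it is judged (in metres and radians):
On the way:
1. the lever is out of the left-hand leg, in the neutral channel (value of joint gear_cross below 0.25 rad and value of joint gear_shift between -0.12 and 0.12 rad), for 0.02 s.
At the end, for the whole second after the job is handed in: the lever stands still, fully home in the slot marked green: gear_shift at least 0.27 rad from neutral towards the green plate (its stop is at 0.314) and gear_cross within 0.08 rad of that leg (((x of plate_green in the frame of jar_mill below 0 m and y of plate_green in the frame of jar_mill above -0.015 m and value of joint gear_shift below -0.27 rad and value of joint gear_cross between -0.08 and 0.08 rad) or (x of plate_green in the frame of jar_mill above 0 m and y of plate_green in the frame of jar_mill above -0.015 m and value of joint gear_shift above 0.27 rad and value of joint gear_cross between -0.08 and 0.08 rad) or (x of plate_green in the frame of jar_mill below 0 m and y of plate_green in the frame of jar_mill below -0.015 m and value of joint gear_shift below -0.27 rad and value of joint gear_cross between -0.439 and -0.279 rad) or (x of plate_green in the frame of jar_mill above 0 m and y of plate_green in the frame of jar_mill below -0.015 m and value of joint gear_shift above 0.27 rad and value of joint gear_cross between -0.439 and -0.279 rad)) and velocity of joint gear_shift between -0.05 and 0.05 rad/s and velocity of joint gear_cross between -0.05 and 0.05 rad/s); the robot touches nothing.
It fails at once if the lever is run into another coloured slot (yellow, blue or white) ((value of joint gear_shift below -0.2 rad and value of joint gear_cross between -0.179 and 0.179 rad and not (x of plate_green in the frame of jar_mill below 0 m and y of plate_green in the frame of jar_mill above -0.015 m)) or (value of joint gear_shift above 0.2 rad and value of joint gear_cross between -0.179 and 0.179 rad and not (x of plate_green in the frame of jar_mill above 0 m and y of plate_green in the frame of jar_mill above -0.015 m)) or (value of joint gear_shift below -0.2 rad and value of joint gear_cross between -0.538 and -0.18 rad and not (x of plate_green in the frame of jar_mill below 0 m and y of plate_green in the frame of jar_mill below -0.015 m)) or (value of joint gear_shift above 0.2 rad and value of joint gear_cross between -0.538 and -0.18 rad and not (x of plate_green in the frame of jar_mill above 0 m and y of plate_green in the frame of jar_mill below -0.015 m))).
It fails at once if the knob is taken between the fingers (distance between the grasp point and lever_knob below 0.022 m and contact force between the fingers and gear_shift above 0.5 N).
It fails at once if a loose thing on the bench or the mill is lifted, carried, knocked over or shoved more than 25 mm (distance of any of orange_bowl, teal_tumbler, glaze_tub, test_tile, clay_cup, glaze_brush from where it was at the start of the episode above 0.025 m).
It also fails if it takes over 53 s, if anything falls off the work surface, if the arm or the gripper's body presses on something with over 40 N, if the wrist force passes 120 N, or if a joint passes its speed limit or range.

## Working session

There is one attempt and no reset: what is moved stays moved. The work goes in short steps, Python scripts to look and compute and a tool call to move; the robot and the scene stay as the last step left them, time stands still between calls to the robot, and variables do not carry over. Pictures are saved under pics/ and viewed, about 8 in all and at most 12, crops included, and the job is handed in when it is done.

Besides the shell and the picture viewer there is one more tool, called after ">>>" as name(argument=value, ...), one argument or row to a line, values as JSON. send_rows: Moves the arm, as the interface text tells. Its arguments: {"type":"object","properties":{"series":{"type":"array"},"newtons":{"type":"number"}},"required":["series"]}

```bash
mkdir -p pics; cat > h.py <<'E'
import numpy as np, cv2
from cell import manip
def K(c):
    f=240/np.tan(np.radians(c["vfov"])/2); return f
def proj(c,P):
    P=np.atleast_2d(P); T=np.linalg.inv(c["pose"]); q=P@T[:3,:3].T+T[:3,3]; f=K(c)
    return np.c_[c["cx"]+f*q[:,0]/q[:,2], c["cy"]+f*q[:,1]/q[:,2]]
def ray(c,u,v):
    f=K(c); d=c["pose"][:3,:3]@np.array([(u-c["cx"])/f,(v-c["cy"])/f,1]); return c["pose"][:3,3],d
def atz(c,u,v,z):
    o,d=ray(c,u,v); return o+d*(z-o[2])/d[2]
def save(c,n): cv2.imwrite("pics/"+n,c["img"][:,:,::-1])
E
cat > a.py <<'E'
from h import *
np.set_printoptions(precision=1,suppress=True)
s=manip.read_state(); print(s["clock"],s["eef_pos"],s["eef_rot"],s["finger_gap"])
for n in ("top","side"):
    c=manip.camera(n); save(c,n+"0.png"); print(n,c["vfov"],c["cx"],c["cy"],c["pose"])
    for t in ("lever_knob","gate_centre","jar_mill","plate_green","plate_yellow","plate_blue","plate_white","stop_button","test_tile","teal_tumbler","mill_jar","clay_cup","glaze_tub"):
        r=manip.find_in(t,c)
        print(t,[(np.round(x["rect"],1).tolist(),round(x["conf"],2)) for x in r[:2]])
        if r and n=="top":
            x=r[0]["rect"]; z={"lever_knob":185,"stop_button":145,"test_tile":120,"teal_tumbler":100,"mill_jar":200,"clay_cup":185,"glaze_tub":130}.get(t,122)
            print("    ",atz(c,x[0]+x[2]/2,x[1]+x[3]/2,z))
E
python3 a.py
```

```text
0.0 [240.  494.6 212.9] [-3.1 -0.   2.7] 93.86477749849985
top 50.08223413334349 323.45653779525736 238.66020678452625 [[   0.    -1.     0.2  267.4]
 [  -1.    -0.    -0.    66.9]
 [   0.    -0.2   -1.  1395.5]
 [   0.     0.     0.     1. ]]
lever_knob [([326.8, 201.5, 22.2, 25.2], 0.48), ([458.2, 262.2, 64.9, 69.3], 0.35)]
     [546.9   9.8 185. ]
gate_centre [([303.5, 149.7, 262.5, 128.8], 0.64)]
     [ 567.  -240.7  122. ]
jar_mill [([306.3, 150.7, 261.2, 127.8], 0.95)]
     [ 565.8 -246.2  122. ]
plate_green [([349.5, 198.3, 11.3, 10.9], 0.55)]
     [589.5 -36.9 122. ]
plate_yellow [([456.5, 263.0, 67.0, 69.8], 0.69), ([354.8, 236.6, 10.9, 13.5], 0.5)]
     [ 356.4 -374.2  122. ]
plate_blue [([359.2, 200.8, 10.8, 4.4], 0.39), ([303.3, 150.4, 263.9, 131.0], 0.19)]
     [592.1 -61.1 122. ]
plate_white [([367.2, 237.8, 10.3, 2.4], 0.48)]
     [499. -81. 122.]
stop_button [([304.2, 153.5, 263.4, 127.1], 0.72)]
     [ 554.1 -237.9  145. ]
test_tile [([313.4, 184.9, 15.3, 18.0], 0.88), ([274.7, 202.4, 25.6, 27.1], 0.35)]
     [614.   50.6 120. ]
teal_tumbler [([275.6, 201.7, 23.5, 29
[... 618 characters left out ...]
 10.9], 0.57), ([385.6, 241.1, 11.2, 13.6], 0.24)]
plate_yellow [([351.6, 252.7, 9.9, 9.3], 0.44)]
plate_blue [([359.6, 259.6, 11.0, 8.0], 0.68), ([386.7, 241.4, 8.0, 10.3], 0.5)]
plate_white [([358.7, 258.0, 15.6, 11.4], 0.45)]
stop_button [([306.1, 208.2, 263.2, 224.6], 0.71), ([375.4, 233.7, 11.6, 11.3], 0.2)]
test_tile [([365.0, 207.4, 16.6, 18.2], 0.68), ([305.2, 206.2, 262.9, 226.6], 0.45)]
teal_tumbler [([328.6, 201.3, 19.9, 32.1], 0.63)]
mill_jar [([309.4, 206.9, 260.1, 223.5], 0.91), ([356.3, 213.4, 12.1, 50.3], 0.38)]
clay_cup [([263.5, 101.7, 29.0, 36.7], 0.9), ([303.5, 207.5, 265.4, 227.6], 0.5)]
glaze_tub [([195.6, 175.8, 44.7, 59.2], 0.65), ([304.0, 208.7, 266.4, 224.5], 0.59)]
```

```bash
python3 - <<'E'
import cv2,numpy as np
a=cv2.imread("pics/top0.png")[140:290,250:400]; b=cv2.imread("pics/side0.png")[170:310,290:430]
a=cv2.resize(a,(400,400),interpolation=2); b=cv2.resize(b,(400,400),interpolation=2)
cv2.imwrite("pics/c0.png",np.hstack([a,b]))
E
```

```text
(no output)
```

View pics/c0.png

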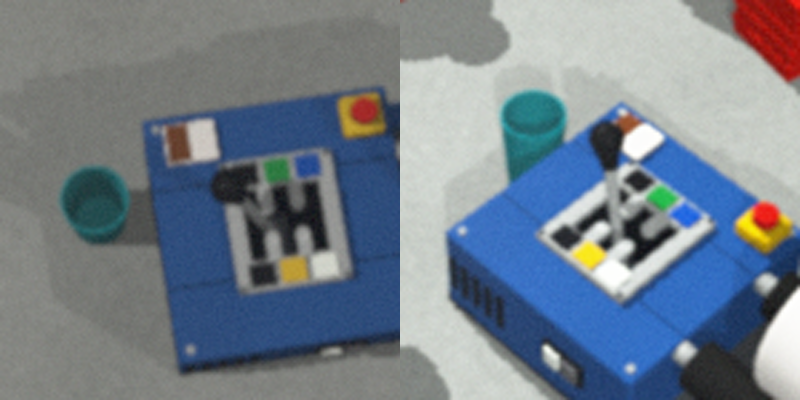

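View pics/top0.png

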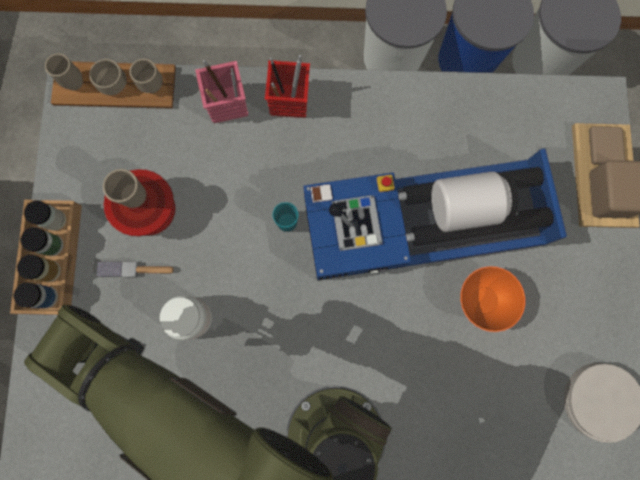

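The views show a green plate at far-middle (top px 354,204), blue at far-right, yellow at near-middle and white at near-right. The lever stands in the far-left slot, with its knob at top px 336,210 and side px 362,217. Next I fit the mill pose from the plates.

```bash
cat > fit.py <<'E'
from h import *
from scipy.optimize import least_squares
np.set_printoptions(precision=2,suppress=True)
def M(p,P): 
    c,s=np.cos(p[2]),np.sin(p[2]); P=np.atleast_2d(P); return np.c_[p[0]+c*P[:,0]-s*P[:,1],p[1]+s*P[:,0]+c*P[:,1],P[:,2]]
def knob(f,c): return [155*np.sin(f),155*np.cos(f)*np.sin(c),37+155*np.cos(f)*np.cos(c)]
if __name__=="__main__":
    t=manip.camera("top"); s=manip.camera("side")
    pt=[(49,0),(49,-30),(-49,30),(-49,0),(-49,-30)]; Pm=np.array([(x,y,123.5) for x,y in pt])
    top=np.array([(277,170),(308,165),(263,273),(294,269),(325,265)])/(400/150)+[250,140]
    sd=(np.array([(662,198),(686,216),(567,237),(589,255),(613,274)])-[400,0])/(400/140)+[290,170]
    r=lambda p:np.r_[(proj(t,M(p,Pm))-top).ravel(),(proj(s,M(p,Pm))-sd).ravel()]
    q=least_squares(r,[560,-35,.1]); p=q.x; print(p,"res\n",q.fun.reshape(-1,2)); np.save("mill.npy",p)
    kt=np.array([229,186])/(400/150)+[250,140]; ks=np.array([205,135])/(400/140)+[290,170]
    r2=lambda a:np.r_[(proj(t,M(p,knob(*a)))-kt)[0],(proj(s,M(p,knob(*a)))-ks)[0]]
    q2=least_squares(r2,[.2,.35]); print("f,c",q2.x,q2.fun,"knob mill",knob(*q2.x),"world",M(p,knob(*q2.x)))
    st=manip.read_state(); print(st["eef_pos"],st["eef_rot"],st["clock"])
    print("tip px check",proj(s,[st["eef_pos"]]))
E
python3 fit.py
```

```text
[540.26 -42.73   0.17] res
 [[ 0.35  0.21]
 [ 0.3   0.42]
 [ 0.16  0.75]
 [ 0.28  0.52]
 [ 0.37  0.28]
 [ 0.38 -0.68]
 [ 0.26 -0.8 ]
 [-0.13 -0.67]
 [ 0.28 -0.54]
 [ 0.15 -0.63]]
f,c [0.18 0.37] [-0.59  0.31  0.71  0.75] knob mill [np.float64(27.56045964030389), np.float64(54.874055379165476), np.float64(179.31745891021052)] world [[558.16  16.01 179.32]]
[240.11 494.8  213.44] [-3.14 -0.    2.69] 1.5
tip px check [[174.2  154.72]]
```

```bash
cat > g.py <<'E'
import sys
from fit import *
from scipy.spatial.transform import Rotation as R
# args: mill x y, tcp z ; prints shift in tool frame
p=np.load("mill.npy"); st=manip.read_state()
Rm=R.from_euler("xyz",st["eef_rot"]).as_matrix()
pos=np.array(st["eef_pos"]); c,s=np.cos(p[2]),np.sin(p[2])
d=pos[:2]-p[:2]; print("t",st["clock"],"tcp mill",c*d[0]+s*d[1],-s*d[0]+c*d[1],pos[2],"rot",st["eef_rot"],"F",st["wrist_force"],"gap",st["finger_gap"],"turn deg",np.degrees(st["eef_rot"][2]-p[2]-np.pi/2))
for a in sys.argv[1:]:
    x,y,z=map(float,a.split(",")); w=M(p,[x,y,z])[0]; print(a,"world",w,"d tool",Rm.T@(w-pos))
E
python3 g.py 70,55,240
```

```text
t 1.5 tcp mill -205.1313174117814 580.4656300983246 213.4393563876562 rot [-3.14 -0.    2.69] F [ 0.24  0.41 -0.05] gap 94.14052812031846 turn deg 54.39717312235957
70,55,240 world [599.97  23.3  240.  ] d tool [-529.61 -267.07  -26.57]
```

>>> send_rows(
  series=[
    [[0,0,0,-27,0],[0,-40,-20,-27,6],[0,-80,-40,-27,12],[0,-120,-60,-27,18],[0,-160,-80,-27,24],[0,-200,-100,-27,30],[0,-240,-121,-27,36],[0,-280,-141,-27,42],[0,-320,-161,-27,48],[0,-360,-181,-27,54.4]],
  ],
)

```text
clock: 2.5
eef_pos: [485.8, 173.1, 240.7]
eef_rot: [3.141, -0.0, 1.736]
wrist_force: [-0.1, 1.2, -0.5]
finger_gap: 17.2
```

```bash
python3 g.py 70,55,240 70,55,173
```

```text
t 2.5 tcp mill -17.21293904778927 221.94839868403534 240.65199607649132 rot [ 3.14 -0.    1.74] F [-0.13  1.24 -0.53] gap 17.197118841617552 turn deg -0.25121679310164857
70,55,240 world [599.97  23.3  240.  ] d tool [-166.56   87.94    0.68]
70,55,173 world [599.97  23.3  173.  ] d tool [-166.57   87.92   67.68]
```

>>> send_rows(
  series=[
    [[0,-40,22,0,0],[0,-80,44,0,0],[0,-120,66,0,0],[0,-150,80,0,0],[0,-166,88,0,0],[0,-166,88,0,0],[0,-166,88,20,0],[0,-166,88,40,0],[0,-166,88,60,0],[0,-166,88,68,0]],
  ],
)

```text
clock: 3.5
eef_pos: [598.7, 26.9, 170.8]
eef_rot: [-3.139, -0.001, 1.741]
wrist_force: [-0.3, 0.7, 0.8]
finger_gap: 0.4
```

```bash
cat > look.py <<'E'
import sys
from h import *
o=[]
for n,(u,v) in (("top",(265,140)),("side",(290,150))):
    c=manip.camera(n); o.append(cv2.resize(c["img"][v:v+130,u:u+130,::-1],(400,400),interpolation=2))
cv2.imwrite("pics/"+sys.argv[1],np.hstack(o))
E
python3 look.py l1.png; python3 g.py 29.5,55,173
```

```text
t 3.6 tcp mill 69.74785956033105 58.44967899280422 171.8211974137155 rot [-3.14 -0.    1.74] F [-0.97 -0.32 -0.17] gap 0.7693691212546324 turn deg 0.03330980765668825
29.5,55,173 world [560.05  16.46 173.  ] d tool [ -3.43 -40.25  -1.12]
```

View pics/l1.png

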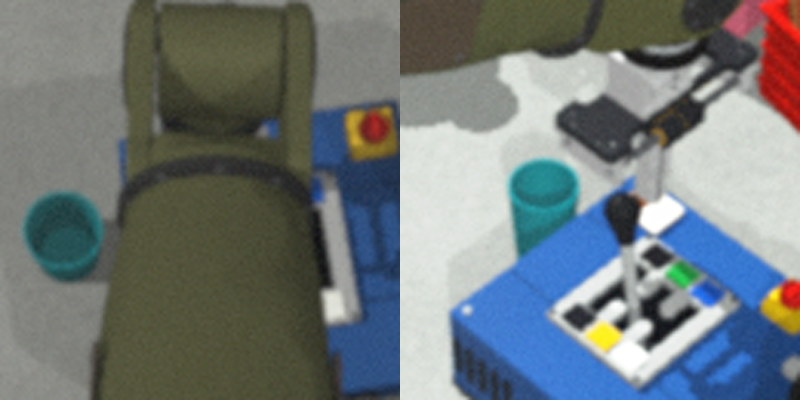

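The side view shows the fingers just beyond the knob (px 622,212 in the crop), clear of it. Pushing towards the robot now.

>>> send_rows(
  series=[
    [[0,-3,-6,0,0],[0,-3,-12,0,0],[0,-3,-17,0,0],[0,-3,-21,0,0],[0,-3,-25,0,0],[0,-3,-29,0,0],[0,-3,-33,0,0],[0,-3,-36,0,0],[0,-3,-38.5,0,0],[0,-3,-38.5,0,0]],
  ],
)

```text
clock: 4.6
eef_pos: [562.0, 16.5, 172.4]
eef_rot: [-3.141, -0.0, 1.74]
wrist_force: [2.8, 1.3, 0.4]
finger_gap: 0.1
```

```bash
cat > kn.py <<'E'
import sys
from fit import *
# fit f,c to side view knob silhouette
p=np.load("mill.npy"); c=manip.camera("side")
r=manip.silhouettes("lever_knob",c)
n=sys.argv[1]; im=c["img"][150:280,290:420,::-1].copy()
cv2.imwrite("pics/"+n,cv2.resize(im,(600,600),interpolation=2))
for x in r[:2]: print(np.round(x["rect"],1),x["conf"])
for f,cc in ((0.18,.359),(-.05,.359),(0,.359),(.05,.359),(0,0.1),(0,0),(0,-.1),(.314,0)):
    u=proj(c,M(p,knob(f,cc)))[0]; print(f,cc,"px",u,"crop",(u-[290,150])*600/130)
E
python3 kn.py l2.png; python3 g.py
```

```text
[349.6 215.8  17.3  44.1] 0.49
[305.4 215.1 264.2 220.1] 0.29
0.18 0.359 px [362.87 218.11] crop [336.32 314.33]
-0.05 0.359 px [353.18 224.45] crop [291.6  343.61]
0 0.359 px [355.25 222.84] crop [301.16 336.17]
0.05 0.359 px [357.35 221.35] crop [310.83 329.31]
0 0.1 px [366.11 228.6 ] crop [351.28 362.77]
0 0 px [370.48 231.67] crop [371.45 376.93]
0 -0.1 px [374.87 235.16] crop [391.72 393.06]
0.314 0 px [383.09 223.82] crop [429.65 340.72]
t 4.7 tcp mill 31.610824639925795 54.722359010798975 172.34352535244668 rot [-3.14 -0.    1.74] F [1.17 0.68 1.09] gap 0.26133496880302515 turn deg -0.002793921029808858
```

View pics/l2.png

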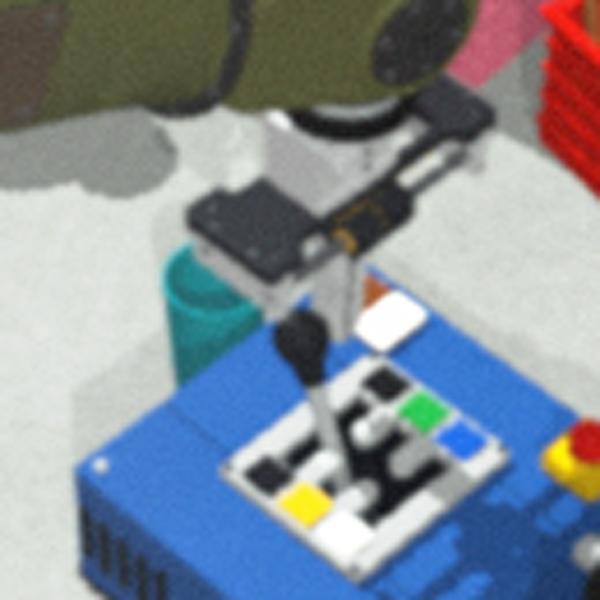

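Knob is at crop (300,333), which matches f≈0.01: it's in neutral. Going round to its left side and turning 90° so the finger back does the pushing.

>>> send_rows(
  series=[
    [[0,0,8,0,0],[0,0,15,0,0],[0,15,15,0,0],[0,35,15,0,0],[0,43,10,0,8],[0,43,-5,0,16],[0,43,-20,0,24],[0,43,-30,0,32],[0,43,-30,0,40],[0,43,-30,0,48]],
  ],
)

```text
clock: 5.7
eef_pos: [525.0, 54.8, 172.4]
eef_rot: [-3.141, 0.0, 0.897]
wrist_force: [0.9, 0.2, -0.2]
finger_gap: 0.6
```

>>> send_rows(
  series=[
    [[0,0,0,0,8],[0,0,0,0,16],[0,0,0,0,24],[0,0,0,0,32],[0,0,0,0,40],[0,0,0,0,42],[0,0,0,0,42]],
  ],
)

```text
clock: 6.4
eef_pos: [525.2, 54.7, 172.3]
eef_rot: [-3.141, 0.0, 0.17]
wrist_force: [-0.4, -0.2, 0.0]
finger_gap: 0.2
```

```bash
python3 g.py 1,50,173 1,30,173
```

```text
t 6.4 tcp mill 1.6309915138463076 98.58383313361337 172.26231416818922 rot [-3.14  0.    0.17] F [-0.41 -0.25  0.02] gap 0.22429172987689286 turn deg -89.99625786210576
1,50,173 world [532.81   6.72 173.  ] d tool [-0.63 48.58 -0.74]
1,30,173 world [536.18 -12.99 173.  ] d tool [-0.64 68.58 -0.74]
```

>>> send_rows(
  series=[
    [[0,0,8,0,0],[0,0,14,0,0],[0,0,19,0,0],[0,0,24,0,0],[0,0,29,0,0],[0,0,34,0,0],[0,0,38,0,0],[0,0,42,0,0],[0,0,45,0,0],[0,0,45,0,0]],
  ],
)

```text
clock: 7.4
eef_pos: [533.0, 9.0, 172.3]
eef_rot: [3.141, 0.0, 0.169]
wrist_force: [0.2, 0.4, 1.0]
finger_gap: 0.5
```

```bash
python3 g.py 1,30,173;python3 kn.py l3.png
```

```text
t 7.4 tcp mill 1.6208965941354805 52.23495100237681 172.29794919231065 rot [3.14 0.   0.17] F [0.15 0.37 0.96] gap 0.46169931047576074 turn deg -90.02339297562574
1,30,173 world [536.18 -12.99 173.  ] d tool [-0.61 22.24 -0.69]
[360.  219.8  14.9  37.3] 0.74
0.18 0.359 px [362.87 218.11] crop [336.32 314.33]
-0.05 0.359 px [353.18 224.45] crop [291.6  343.61]
0 0.359 px [355.25 222.84] crop [301.16 336.17]
0.05 0.359 px [357.35 221.35] crop [310.83 329.31]
0 0.1 px [366.11 228.6 ] crop [351.28 362.77]
0 0 px [370.48 231.67] crop [371.45 376.93]
0 -0.1 px [374.87 235.16] crop [391.72 393.06]
0.314 0 px [383.09 223.82] crop [429.65 340.72]
```

View pics/l3.png

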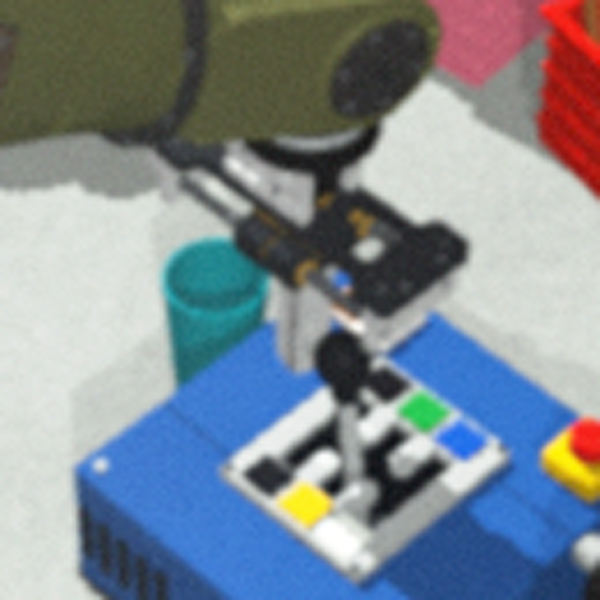

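Knob at crop (343,358) means f≈0 and c≈0.13, so the lever is moving along the channel. Continuing to the middle leg.

>>> send_rows(
  series=[
    [[0,0,5,0,0],[0,0,10,0,0],[0,0,14,0,0],[0,0,18,0,0],[0,0,20.5,0,0],[0,0,22,0,0],[0,0,22,0,0]],
  ],
)

```text
clock: 8.2
eef_pos: [536.7, -12.4, 172.3]
eef_rot: [3.141, 0.0, 0.169]
wrist_force: [-0.4, 0.1, 0.2]
finger_gap: 0.8
```

```bash
python3 g.py;python3 kn.py l4.png|head -1
```

```text
t 8.2 tcp mill 1.6412587894056507 30.45741198014908 172.335254144796 rot [3.14 0.   0.17] F [-0.39  0.13  0.24] gap 0.7615989726934501 turn deg -90.01552834537706
[366.1 224.1  11.2  33.2] 0.47
```

View pics/l4.png

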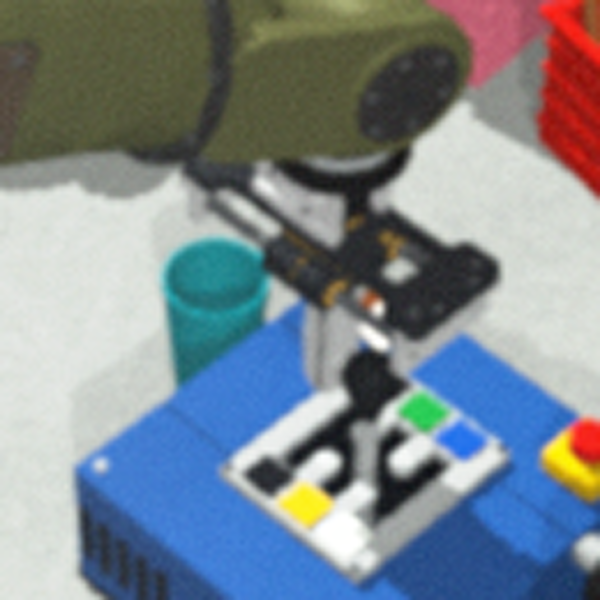

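Knob at crop (371,373) means c≈0, f≈0: it's at the middle leg. Going round to its near side and turning back.

>>> send_rows(
  series=[
    [[0,0,-10,0,0],[0,0,-20,0,0],[0,-20,-20,0,0],[0,-40,-20,0,-4],[0,-49,-20,0,-12],[0,-49,-20,0,-20],[0,-49,-20,0,-28],[0,-49,-20,0,-36],[0,-49,-20,0,-44],[0,-49,-20,0,-50]],
  ],
)

```text
clock: 9.3
eef_pos: [484.9, 0.1, 172.5]
eef_rot: [3.142, 0.0, 1.048]
wrist_force: [0.3, 0.3, 0.3]
finger_gap: 0.5
```

>>> send_rows(
  series=[
    [[0,0,0,0,-8],[0,0,0,0,-16],[0,0,0,0,-24],[0,0,0,0,-32],[0,0,0,0,-40],[0,0,0,0,-40]],
  ],
)

```text
clock: 9.9
eef_pos: [484.9, 0.0, 172.4]
eef_rot: [-3.142, 0.0, 1.743]
wrist_force: [0.6, -0.2, -0.1]
finger_gap: 0.6
```

```bash
python3 g.py -47,0,173 0,0,173
```

```text
t 9.9 tcp mill -47.31325213733112 51.48292533259405 172.44042950185624 rot [-3.14  0.    1.74] F [ 0.57 -0.15 -0.15] gap 0.6122438940184517 turn deg 0.1696098402004211
-47,0,173 world [493.93 -50.66 173.  ] d tool [-51.48   0.16  -0.56]
0,0,173 world [540.26 -42.73 173.  ] d tool [-51.62  47.16  -0.56]
```

>>> send_rows(
  series=[
    [[0,-20,0,0,0],[0,-40,0,0,0],[0,-51,0,0,0],[0,-51,0,0,0],[0,-51,10,0,0],[0,-51,17,0,0],[0,-51,23,0,0],[0,-51,28,0,0],[0,-51,33,0,0],[0,-51,38,0,0]],
  ],
)

```text
clock: 10.9
eef_pos: [531.4, -44.3, 172.4]
eef_rot: [-3.141, -0.0, 1.74]
wrist_force: [-3.4, 0.7, 0.6]
finger_gap: 0.5
```

```bash
python3 g.py 16,0,173;python3 kn.py l5.png|head -1
```

```text
t 10.9 tcp mill -8.956251365058604 -0.06717220574975125 172.39506549179626 rot [-3.14 -0.    1.74] F [-3.44  0.74  0.56] gap 0.5132028518304983 turn deg 0.004654414623831211
16,0,173 world [556.03 -40.03 173.  ] d tool [ 0.07 24.96 -0.61]
[370.9 223.2  13.8  41. ] 0.69
```

View pics/l5.png

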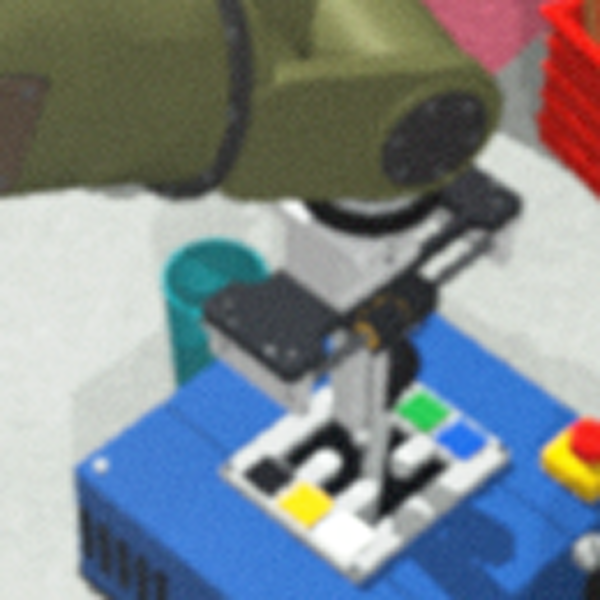

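The knob (crop ~402,362) is entering the green slot with about 3 N on the finger. Pushing it home.

>>> send_rows(
  series=[
    [[0,0,5,0,0],[0,0,10,0,0],[0,0,15,0,0],[0,0,19,0,0],[0,0,22,0,0],[0,0,24,0,0],[0,0,26,0,0],[0,0,26,0,0]],
  ],
)

```text
clock: 11.8
eef_pos: [557.0, -40.2, 172.5]
eef_rot: [3.141, 0.0, 1.74]
wrist_force: [-1.9, 0.0, -2.4]
finger_gap: 0.8
```

```bash
python3 g.py 18,0,173
```

```text
t 11.8 tcp mill 16.8913877935806 -0.2777950124552886 172.46447655087445 rot [3.14 0.   1.74] F [-1.92  0.01 -2.35] gap 0.79690678330778 turn deg -0.001896065971106773
18,0,173 world [558.   -39.69 173.  ] d tool [ 0.28  1.11 -0.54]
```

Nudging further until the force shows the stop.

>>> send_rows(
  series=[
    [[0,0,1,0,0],[0,0,2,0,0],[0,0,2,0,0]],
  ],
)

```text
clock: 12.1
eef_pos: [558.8, -39.8, 172.5]
eef_rot: [3.142, 0.0, 1.74]
wrist_force: [-2.0, 0.1, -1.3]
finger_gap: 0.2
```

>>> send_rows(
  series=[
    [[0,0,1,0,0],[0,0,2,0,0],[0,0,2,0,0]],
  ],
)

```text
clock: 12.4
eef_pos: [560.8, -39.5, 172.4]
eef_rot: [3.142, -0.0, 1.74]
wrist_force: [-2.4, -0.3, -2.2]
finger_gap: 0.6
```

>>> send_rows(
  series=[
    [[0,0,1,0,0],[0,0,2,0,0],[0,0,2,0,0]],
  ],
)

```text
clock: 12.7
eef_pos: [562.6, -39.1, 172.3]
eef_rot: [-3.141, -0.0, 1.74]
wrist_force: [-3.8, -0.2, -1.1]
finger_gap: 0.3
```

```bash
python3 g.py; python3 kn.py l6.png|sed -n '1p;$p'
```

```text
t 12.7 tcp mill 22.661046375347905 -0.24419367694910976 172.31620458204927 rot [-3.14 -0.    1.74] F [-3.85 -0.24 -1.08] gap 0.2977888415741341 turn deg 0.0018376200574418775
[366.8 218.1  21.1  44.6] 0.62
0.314 0 px [383.09 223.82] crop [429.65 340.72]
```

View pics/l6.png

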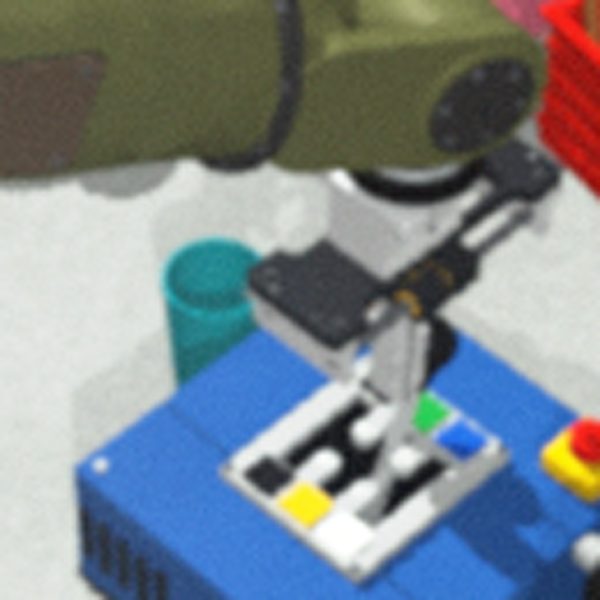

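>>> send_rows(
  series=[
    [[0,0,1,0,0],[0,0,2,0,0],[0,0,2,0,0]],
  ],
)

```text
clock: 13.1
eef_pos: [564.1, -38.9, 172.1]
eef_rot: [-3.14, -0.0, 1.74]
wrist_force: [-7.4, -2.2, -2.4]
finger_gap: 0.8
```

The force jumped to 7 N and the tool stopped short of its target, so the lever is on its stop. Backing off, lifting and moving away to the left to check.

>>> send_rows(
  series=[
    [[0,0,-6,0,0],[0,0,-20,0,0],[0,0,-45,0,0],[0,0,-65,0,0],[0,0,-75,-20,0],[0,0,-85,-50,0],[0,30,-95,-70,0],[0,75,-105,-70,0],[0,120,-115,-70,0],[0,165,-125,-70,0]],
  ],
)

```text
clock: 14.1
eef_pos: [413.1, 104.1, 243.2]
eef_rot: [3.139, -0.0, 1.74]
wrist_force: [0.8, 0.4, -0.9]
finger_gap: 0.3
```

```bash
python3 g.py; python3 look.py l7.png;  python3 kn.py l8.png|sed -n '1p;$p'; python3 - <<'E'
from fit import *
p=np.load("mill.npy"); t=manip.camera("top")
for f in (.25,.314): print((proj(t,M(p,knob(f,0)))[0]-[265,140])*400/130,(proj(manip.camera("side"),M(p,knob(f,0)))[0]-[290,150])*400/130+[400,0])
E
```

```text
t 14.1 tcp mill -100.58404302527117 166.23267577926904 243.24367007211754 rot [ 3.14 -0.    1.74] F [ 0.8   0.45 -0.93] gap 0.28782957483122856 turn deg -0.04128383043998461
[365.9 215.6  24.8  49.5] 0.59
0.314 0 px [383.09 223.82] crop [429.65 340.72]
[283.29 190.12] [678.9 230.9]
[281.03 179.41] [686.43 227.15]
```

View pics/l7.png

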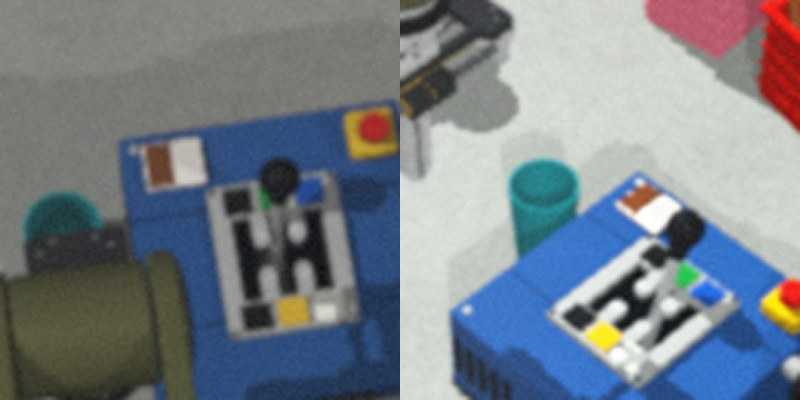

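The knob is at (280,178) in the top view and (686,229) in the side view. Both match the predictions for the home position, (281,179) and (686,227). The tile and tumbler are undisturbed and the hand is clear.

```bash
python3 -c "
from cell import manip
print(manip.sign_off(), manip.read_state()['clock'])"
```

```text
the job is handed in; nothing more can be done
the job is handed in; nothing more can be done
```

The gear lever is home in the far-middle slot, the one with the green plate, and I handed the job in at about 14.4 s of the 53 s allowed. With the fingers shut, I pushed the lever back to neutral, across to the middle leg, then forward onto its stop. The pushes were made with the outside of the fingers, never with the knob between them, and it entered no other coloured slot.

- **Lever:** in the last top and side pictures the knob was within about 2 enlarged-crop pixels of where a lean of 0.314 rad in the middle leg should put it. The push force rose to about 7 N at the stop, against about 3 N while moving. The stop came about 5 mm later than my estimate, which I put down to small pose and finger-width errors.
- **Hand and loose things:** the hand was clear, with about zero wrist force. The tile looked unmoved, and so did the tumbler in the side view; in the top view the arm partly covered it. I did not recheck the bowl, tub, cup or brush, which were not in those last pictures.

The hand-in call gave no verdict, and no check failed.

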